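# Put the kettle on

### The arm

A 7-joint arm with a two-finger parallel gripper is mounted at the origin on a cart in front of the work surface, level with it; the furniture and walls round the work are solid. World frame = base frame: x ahead of the robot, y to its left, z up, the work surface at z = 0. Lengths are in m, angles in rad, forces in N, time in s.
With the tool pointing down it reaches from about 0.35 to 0.9 m from the base axis. Payload 8.1 kg.
Tool frame: the origin (TCP) lies midway between the tips of the shut fingers; the grasp point (between the pads) lies arm.tcp_to_grasp behind it (arm.tcp_to_grasp is the distance from the TCP to the grasp point, in m); z points along the fingers, y is the line along which they close (so a half turn about z gives the same grasp; the last joint's range is limited). The gripper opens to 92 mm and grips with 3 to 60 N. Pads are 19 mm wide; open, the fingers measure 130 mm over their backs; the gripper's body (75 mm by 190 mm) begins 47 mm behind the grasp point.
Start: joints at [-1.367, 0.434, 0.025, 1.573, -0.012, 1.134, -0.075], TCP at [0.189, 0.596, 0.227] pointing down, gripper open.
Joint ranges: [-2.62, 2.62], [-0.44, 2.09], [-1.27, 1.32], [0.08, 2.57], [-1.32, 4.46], [0.12, 2], [-2.74, 2.74]. Speed limits (rad/s): [2.22, 2.22, 3.01, 3.01, 3.14, 3.14, 3.14].

### API

Orientations are given as a rotation vector (axis times angle).
In Python, from cell import observe, get_image, arm gives the robot as it stands. The module is installed in compiled form; this text tells all that it offers.
- The arm moves only by the tool drive_tool, never from a script. Its argument "steps" is a list of rows, each a list of 5 numbers: the closure, from 0 (fully open) to 1 (shut), then the shift along the world's x, y, z in mm, then the turn about the world's z in rad. In form: [[hand, x, y, z, roll], ...]. A call has 1 to 20 rows; each row shifts and turns the commanded pose from where the row before left it; what a row does not reach is not made up. A row lasts 1/12 s, in which the tool goes at most 41.7 mm and 7.16 degrees, less where a joint would pass 70% of its speed; a pose out of reach is approached as far as the arm can. A call with a gripper value outside its range is refused whole. The fingers move at their own pace and stop on an object; "grip_force" is the grip in N (left out, the last holds). Time passes only in rows, so rows that do not move let the fingers close. It gives the time, the measured TCP pose, the force, the opening and the grip force at its end, in the units of the state.
- observe(): the state, without advancing time (a new reading comes with each control period).
- get_image(name): name is "side" or "top" or "wrist"; returns a dict with "image" (480x640x3 uint8, red, green, blue), "vfov" (degrees; the focal length in pixels is half the picture's height over the tangent of half this angle, whatever the lens; pixels are square), "cx", "cy" (the principal point, pixels), "xyz" and "attitude" of the camera in the world. Camera axes: x right, y down, z forward; pixel columns grow to the right and rows downward; lengths in m; the calibration is good to about 2 mm. A picture is of the moment at which its call begins. There is no depth.
- arm.sign_off(): hands the job in; it is judged then, once.
The state is a dict: "clock": time; "joints": joint angles; "dq": joint speeds; "joint_efforts": joint torques, N m; "position": TCP position; "ee_rot": TCP orientation; "force": force on the tool from outside, world axes, zero at the start; "ft_torque": the same for the moment, N m; "width": opening from 0.0 (shut) to 1.0 (fully open); "gripper_force": force on a finger pad.
Only numpy, scipy, OpenCV 4.12 (cv2) and the standard library are available. Lean on these libraries where they do the work, as an engineer would, in place of code of your own. Each camera call takes 0.05 s, during which the arm holds its last target. There are 200 camera calls.

### The job

Put the kettle on: stand it upright on the hob's cooking zone, inside the printed ring, push the hob's slider along to the fifth of its seven marks (counting from the thin end of the wedge), and turn the clicking timer dial to four clicks past its dot. Keep the kettle upright while you carry it, let go of everything and leave the other things where they stand; the order is up to you.

Things in the scene. Friction and masses are not known exactly. Their poses are not given: they have to be found in the camera images.
- hob: portable induction hob, fixed grey box 240 (x) x 360 (y) x 45 high; origin under its centre, +x to its back, front (-x) towards the robot, +y to its left. Right half: black glass plate 170 x 165, top at 48, with a thin white ring, 65 radius. Front left: slider along y. Back left: dial, axis at (30, 105). Black marks are printed on its panel (z = 45).
- hob_ring (a point): centre of the printed white ring, on the glass plate's top, 48 above the worktop; its axes are the hob's
- power (a joint): slider travel in m, 0 to 0.120: 0 at the hob's left (+y) end, growing along the hob's -y. Seven short black marks 20 mm apart just behind the track, the first at 0, so the fifth is at 0.080; a black wedge printed in front of the track is thin at 0 and widens towards 0.120. Stays where left (about 1.5 N friction).
- power_top (a point): centre of the top of the slider grip: a black block 28 (hob x) x 18 (hob y) x 29 high on the panel, a white line across its top marks its position; this point is 30 above the panel, 75 above the worktop, at x = -82, y = 140 minus travel (mm) in the hob's frame
- timer (a joint): timer dial angle in rad, 0 to 2.793, growing clockwise from above. It clicks every 0.349 (20 degrees, up to about 0.05 N m to pass a click) and settles in the nearest click. At 0 its white pointer looks at a printed dot; eight black marks follow clockwise, one a click: four clicks past the dot is 1.396.
- timer_grip (a point): on the dial's axis, 26 above the panel, 71 above the worktop, where to grip. Dial: black skirt, 52 diameter, with an upright bar across it, 48 long, 14 thick, 8 to 34 above the panel. This frame turns with it: x along the bar to the pointer end. At angle 0 the pointer is 0.698 rad to the left (anticlockwise from above) of the hob's +x.
- kettle: small closed steel kettle, loose, 0.3 to 0.65 kg, base 100 diameter, belly 110 diameter, lid knob top at 98, origin at the centre of its underside, z up, spout to its +x (tip about 90 from the axis, 84 high); over it a black bar handle along its x
- kettle_grip (a point): middle of the kettle's bar handle, 140 above its underside, on its axis; the bar is 84 long (kettle x), 14 thick (y), 18 high, free below down to the lid knob
- box: card matchbox lying flat, 37 x 60 x 16; origin at its underside's centre; a bystander, leave alone
- shaker: salt shaker, 44 diameter, 90 high; origin at its underside's centre; a bystander, leave alone
- jar: spice jar, 44 diameter, 106 high; origin at its underside's centre; a bystander, leave alone

How it is judged:
At the end, for the whole second after the job is handed in: Kettle upright and still on the glass plate, its axis within 15 mm of the ring's centre; slider within 5 mm of the fifth mark (0.075 to 0.085 m); dial in the fourth click (1.396 rad, within 0.12); the three bystanders within 30 mm of their starts (horizontal distance between kettle and hob_ring below 0.015 m and z of kettle in the frame of hob_ring between -0.004 and 0.004 m and angle between kettle's own z axis and vertical below 0.06 rad and linear speed of kettle below 0.01 m/s and value of joint power between 0.075 and 0.085 m and value of joint timer between 1.276 and 1.516 rad and distance of each of box, shaker, jar from where it was at the start of the episode below 0.03 m); the robot touches nothing.
It fails at once if the kettle is tipped by more than about 30 degrees (angle between kettle's own z axis and vertical above 0.5 rad).
It fails at once if one of the bystanders (matchbox, shaker, jar) is shifted by more than 30 mm (distance of any of box, shaker, jar from where it was at the start of the episode above 0.03 m).
It also fails if it takes over 54 s, if anything falls off the work surface, if the arm or the gripper's body presses on something with over 40 N, if the wrist force passes 120 N, or if a joint passes its speed limit or range.

## Working session

There is one attempt and no reset: what is moved stays moved. The work goes in short steps, Python scripts to look and compute and a tool call to move; the robot and the scene stay as the last step left them, time stands still between calls to the robot, and variables do not carry over. Pictures are saved under pics/ and viewed, at most 10 in all, crops included, and the job is handed in when it is done.

Besides the shell and the picture viewer there is one more tool, called after ">>>" as name(argument=value, ...), one argument or row to a line, values as JSON. drive_tool: Moves the arm, as the interface text tells. Its arguments: {"type":"object","properties":{"steps":{"type":"array"},"grip_force":{"type":"number"}},"required":["steps"]}

```bash
mkdir -p pics; cat > h.py <<'E'
import numpy as np, cv2, json
from scipy.spatial.transform import Rotation as R
from cell import observe, get_image, arm
def snap(name, fn):
    d=get_image(name); cv2.imwrite(f'pics/{fn}.png', d['image'][:,:,::-1])
    m={k:(np.array(v).tolist() if k!='image' else None) for k,v in d.items()}
    json.dump(m,open(f'pics/{fn}.json','w')); return m
def rot(a):
    a=np.array(a,float)
    return a if a.shape==(3,3) else (R.from_rotvec(a).as_matrix() if a.size==3 else R.from_quat(a).as_matrix())
def ray(fn,u,v,z):
    m=json.load(open(f'pics/{fn}.json')); f=240/np.tan(np.radians(m['vfov'])/2)
    d=rot(m['attitude'])@np.array([(u-m['cx'])/f,(v-m['cy'])/f,1]); p=np.array(m['xyz'])
    return p+d*(z-p[2])/d[2]
def proj(fn,P):
    m=json.load(open(f'pics/{fn}.json')); f=240/np.tan(np.radians(m['vfov'])/2)
    q=rot(m['attitude']).T@(np.array(P)-np.array(m['xyz'])); return q[:2]/q[2]*f+[m['cx'],m['cy']]
E
python3 - <<'E'
from h import *
for n in ('top','side'): print(snap(n,n+'0'))
print(observe(), arm.tcp_to_grasp)
E
```

```text
{'image': None, 'vfov': 50.0687083212948, 'cx': 312.12672711607746, 'cy': 242.65575902539317, 'xyz': [0.5276350265502305, -0.04358183235978716, 1.488920904245628], 'attitude': [-2.1605966952773428, 2.213813435346368, -0.04271766466357917]}
{'image': None, 'vfov': 44.91378325968035, 'cx': 312.5535972233726, 'cy': 247.54202276068787, 'xyz': [-0.12684976074612964, -0.7052117619290186, 1.2986198363107824], 'attitude': [-2.286927292076067, 0.9584236863346532, -0.37389847564168155]}
{'clock': 0.1, 'joints': array([-1.36660742,  0.43516385,  0.02496972,  1.57400172, -0.01158695,
        1.13398305, -0.07509525]), 'dq': array([-5.70098192e-04, -1.64057481e-03,  5.27195552e-04, -2.03394357e-03,
        4.94271111e-05,  1.46016737e-04,  1.47581373e-04]), 'joint_efforts': array([ 2.56236832e-03, -6.69125247e+01,  9.87832323e-01, -3.15145040e+01,
       -6.05130731e-02,  3.75697785e-02,  1.76286662e-04]), 'position': array([0.18866506, 0.59537026, 0.22601855]), 'ee_rot': array([-4.80089622e-01, -3.10461405e+00,  2.21337225e-03]), 'force': array([-0.1172128 , -0.12525618,  0.11996875]), 'ft_torque': array([ 0.00534806, -0.04405243, -0.01980893]), 'gripper_force': 0.0, 'width': 0.999714878118083} 0.0188
```

View pics/top0.png

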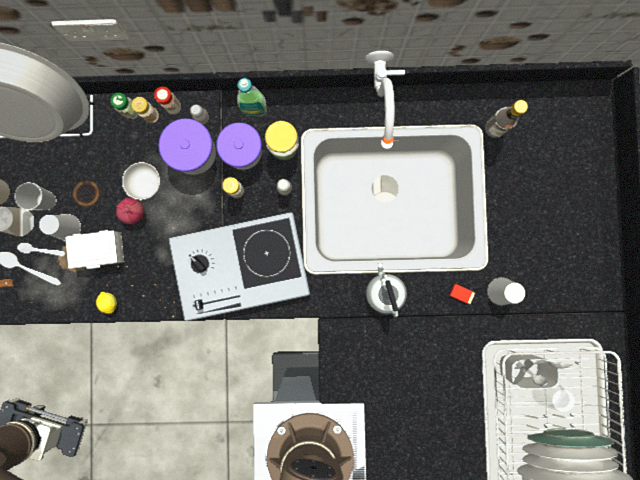

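View pics/side0.png

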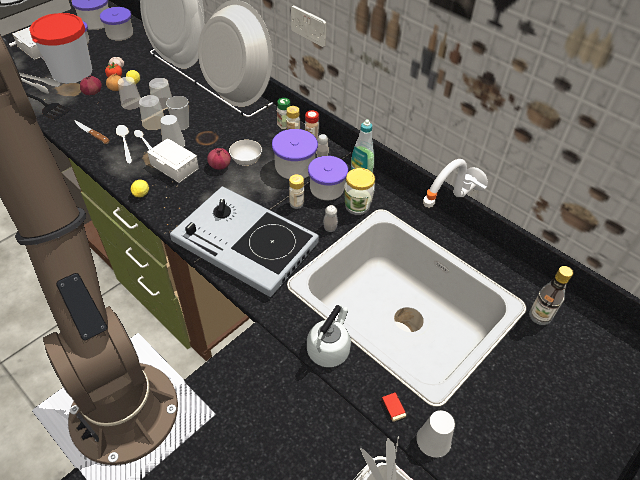

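The top view shows the hob centred near (240,265), ring centre near (267,253), dial (199,263), slider grip (198,305), and the kettle near (386,293) with its spout up-left. I'll enlarge that region.

```bash
python3 - <<'E'
import cv2,numpy as np
i=cv2.imread('pics/top0.png')
a=cv2.resize(i[205:325,160:320],None,fx=5,fy=5,interpolation=cv2.INTER_CUBIC)
b=cv2.resize(i[255:325,350:430],None,fx=7,fy=7,interpolation=cv2.INTER_CUBIC)
cv2.imwrite('pics/c1.png',a); cv2.imwrite('pics/c2.png',b)
E
```

```text
(no output)
```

View pics/c1.png

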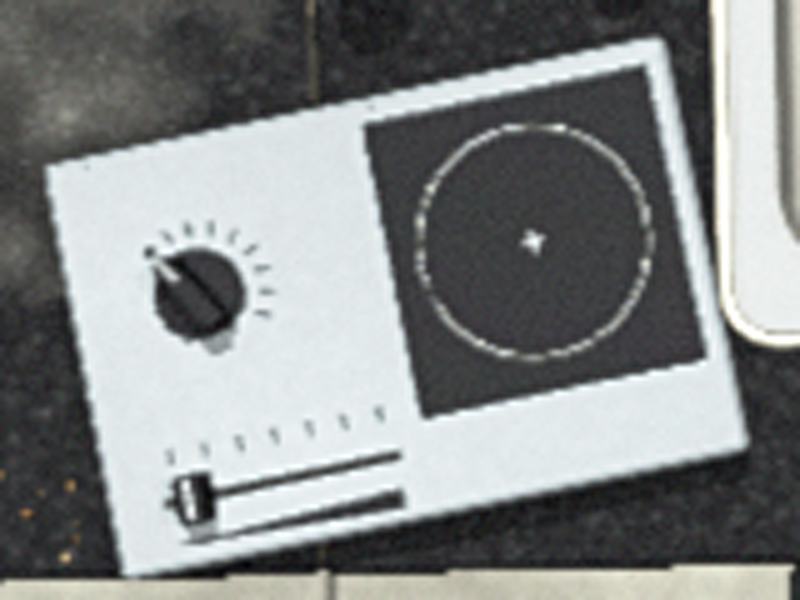

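View pics/c2.png

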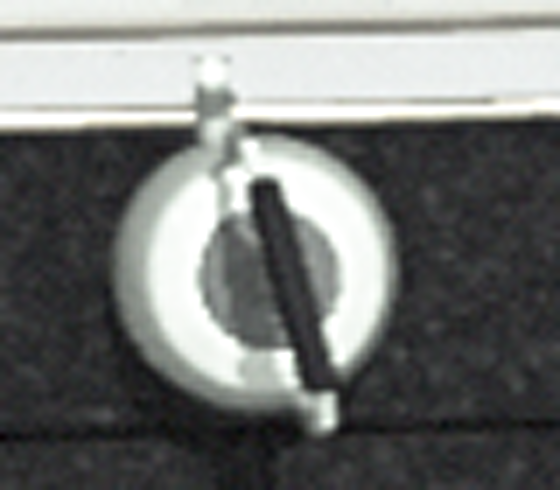

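Crop 1: hob corners (47,165), (662,38), (748,443), (123,577); ring centre (533,241); dial (200,291) with its pointer at the dot (150,252); slider grip line near (198,497), first mark (170,455). Crop 2: handle from (263,180) to (322,388), spout tip (210,70).

```bash
cat > m.py <<'E'
from h import *
def c1(x,y,z): return ray('top0',160+(x+.5)/5-.5,205+(y+.5)/5-.5,z)
def c2(x,y,z): return ray('top0',350+(x+.5)/7-.5,255+(y+.5)/7-.5,z)
C=[c1(*p,.045) for p in [(47,165),(662,38),(748,443),(123,577)]]
H=np.array([[.12,.18],[.12,-.18],[-.12,-.18],[-.12,.18]])
Cw=np.array([c[:2] for c in C])
m=Cw.mean(0); 
A=H.T@(Cw-m); yaw=np.arctan2(A[0,1]-A[1,0],A[0,0]+A[1,1]); c,s=np.cos(yaw),np.sin(yaw); Rm=np.array([[c,-s],[s,c]])
w=lambda x,y: m+Rm@[x,y]
inv=lambda p: Rm.T@(p[:2]-m)
if __name__=='__main__':
    print('hob',m,'yaw',yaw,'resid mm',1000*(Cw-m-H@Rm.T))
    r=c1(533,241,.048); print('ring',r,'in hob',inv(r))
    g=c1(198,497,.075); print('slider',g,inv(g))
    print('mark1',inv(c1(170,455,.045)),'mark7',inv(c1(380,413,.045)))
    print('dial',w(.03,.105), 'img', inv(c1(200,291,.06)))
    a,b=c2(263,180,.149),c2(322,388,.149); print('handle',a,b,(a+b)/2,np.linalg.norm(a-b),'yaw',np.arctan2(*(a-b)[1::-1]))
    print('spout',c2(210,70,.084))
    print('belly c', c2(255,272,.05))
    print('5th', w(-.082,.06))
    print('pointer dir world', yaw+.698)
    print('tool yaw', R.from_rotvec(observe()['ee_rot']).as_matrix())
E
python3 m.py
```

```text
hob [0.54562121 0.18476451] yaw 0.182051647387315 resid mm [[-1.67780739 -3.04294048]
 [-3.64100504  1.52419316]
 [ 3.39268624  1.77885169]
 [ 1.92612619 -0.26010437]]
ring [0.57955398 0.1058395  0.048     ] in hob [ 0.01908282 -0.08376417]
slider [0.44239634 0.29001724 0.075     ] [-0.08246325  0.12220198]
mark1 [-0.05671292  0.14040927] mark7 [-0.05778013  0.02003792]
dial [0.55611543 0.29346074] img [0.02922915 0.10268312]
handle [ 0.49687698 -0.21755428  0.149     ] [ 0.41971507 -0.23687973  0.149     ] [ 0.45829603 -0.227217    0.149     ] 0.07954516354403973 yaw 0.24540525044578868
spout [ 0.53859199 -0.20675182  0.084     ]
belly c [ 0.45820057 -0.22607822  0.05      ]
5th [0.45411345 0.22892706]
pointer dir world 0.880051647387315
tool yaw [[-9.53291464e-01  3.02051817e-01 -2.91636175e-04]
 [ 3.02051926e-01  9.53290474e-01 -1.38076125e-03]
 [-1.39047457e-04 -1.40435718e-03 -9.99999004e-01]]
```

>>> drive_tool(
  steps=[
    [0, 18.4, -15.1, -2, 0.0593],
    [0, 18.4, -15.1, -2, 0.0593],
    [0, 18.4, -15.1, -2, 0.0593],
    [0, 18.4, -15.1, -2, 0.0593],
    [0, 18.4, -15.1, -2, 0.0593],
    [0, 18.4, -15.1, -2, 0.0593],
    [0, 18.4, -15.1, -2, 0.0593],
    [0, 18.4, -15.1, -2, 0.0593],
    [0, 18.4, -15.1, -2, 0.0593],
    [0, 18.4, -15.1, -2, 0.0593],
    [0, 18.4, -15.1, -2, 0.0593],
    [0, 18.4, -15.1, -2, 0.0593],
    [0, 18.4, -15.1, -2, 0.0593],
    [0, 18.4, -15.1, -2, 0.0593],
    [0, 18.4, -15.1, -2, 0.0593],
    [0, 18.4, -15.1, -2, 0.0593],
    [0, 18.4, -15.1, -2, 0.0593],
    [0, 18.4, -15.1, -2, 0.0593],
    [0, 18.4, -15.1, -2, 0.0593],
    [0, 0, 0, 0, 0],
  ],
  grip_force=20,
)

```text
clock: 1.77
position: [0.5424, 0.3034, 0.1877]
ee_rot: [1.247, -2.883, 0.006]
force: [0.5, -0.2, 0.3]
width: 1.0
gripper_force: 0.0
```

```bash
python3 - <<'E'
from h import *
snap('wrist','w1'); o=observe(); r=R.from_rotvec(o['ee_rot']).as_matrix()
print(o['position'],'closing yaw',np.arctan2(r[1,1],r[0,1]),r[:,2])
from m import w
print('dial expected px',proj('w1',[*w(.03,.105),.079]),'slider',proj('w1',[*w(-.082,.122),.075]))
E
```

```text
[0.54039817 0.305716   0.18790032] closing yaw 2.3861286884951545 [-1.82249474e-04 -1.94044908e-03 -9.99998101e-01]
dial expected px [299.53885524 240.17987712] slider [414.52901301 127.38292604]
```

View pics/w1.png

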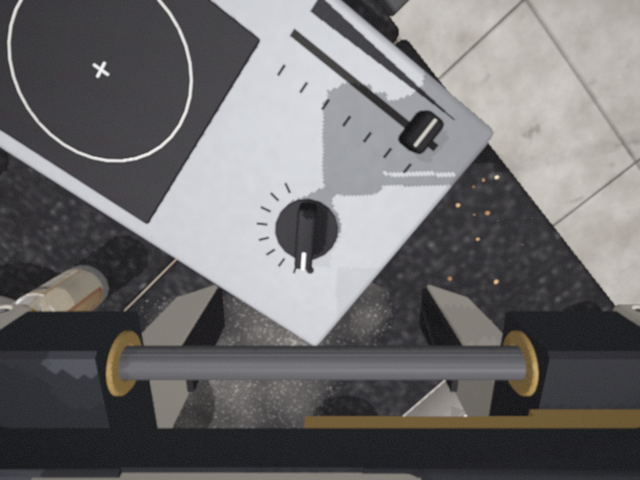

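Wrist view: dial bar from (308,203) to the pointer end (304,270), slider line centre (427,130), ring cross (101,69), marks from (407,168) to (282,70).

```bash
python3 - <<'E'
from h import *
a,b=ray('w1',304,270,.079),ray('w1',308,203,.079); print('bar',(a+b)/2,np.linalg.norm(a-b),np.arctan2(*(a-b)[1::-1]))
print('skirt',ray('w1',307,231,.053))
r=ray('w1',101,69,.048);print('ring',r)
s=ray('w1',427,130,.075);print('slider',s)
m1,m7=ray('w1',407,168,.045),ray('w1',282,70,.045);print('marks',m1,m7,np.linalg.norm(m1-m7))
m5=m1+(m7-m1)*4/6; d=(m7-m1)[:2]/np.linalg.norm((m7-m1)[:2]); print('hobyaw',np.arctan2(d[0],-d[1])); print('slider travel',(s-m1)[:2]@d)
o=observe(); q=R.from_rotvec(o['ee_rot']).as_matrix(); print(o['position'],np.arctan2(q[1,1],q[0,1]))
E
```

```text
bar [0.5511784  0.29517813 0.079     ] 0.052000639470991865 0.7474986735210081
skirt [0.55322004 0.29693285 0.053     ]
ring [0.57852105 0.10781859 0.048     ]
slider [0.437726   0.29711279 0.075     ]
marks [0.46183408 0.31497639 0.045     ] [0.48346335 0.1975318  0.045     ] 0.11941966451089049
hobyaw 0.18212496271300566
slider travel 0.013201694515362083
[0.54039817 0.305716   0.18790032] 2.3861286884951545
```

>>> drive_tool(
  steps=[
    [0, 4, -3.4, -10, 0.015],
    [0, 4, -3.4, -12, 0.015],
    [0, 4, -3.4, -14, 0.015],
    [0, 4, -3.3, -15, 0.015],
    [0, 0, 0, -20, 0],
    [0, 0, 0, -20, 0],
    [0, 0, 0, -20, 0],
    [0, 0, 0, -10, 0],
    [0, 0, 0, -10, 0],
    [0, 0, 0, 0, 0],
    [1, 0, 0, 0, 0],
    [1, 0, 0, 0, 0],
    [1, 0, 0, 0, 0],
    [1, 0, 0, 0, 0],
    [1, 0, 0, 0, 0],
    [1, 0, 0, 0, 0],
    [1, 0, 0, 0, 0],
    [1, 0, 0, 0, 0],
  ],
  grip_force=20,
)

```text
clock: 3.32
position: [0.5544, 0.2954, 0.0579]
ee_rot: [-1.338, 2.842, 0.0]
force: [0.2, -0.4, -0.4]
width: 0.467
gripper_force: 0.0
```

>>> drive_tool(
  steps=[
    [1, 0, 0, 0, 0],
    [1, 0, 0, 0, 0],
    [1, 0, 0, 0, 0],
    [1, 0, 0, 0, 0],
    [1, 0, 0, 0, 0],
    [1, 0, 0, 0, 0],
    [1, 0, 0, 0, 0],
    [1, 0, 0, 0, 0],
  ],
  grip_force=20,
)

```text
clock: 3.98
position: [0.5539, 0.2957, 0.0576]
ee_rot: [1.338, -2.842, -0.001]
force: [-2.8, 2.0, 0.6]
width: 0.152
gripper_force: 20.0
```

>>> drive_tool(
  steps=[
    [1, 0, 0, 0, -0.0737],
    [1, 0, 0, 0, -0.0737],
    [1, 0, 0, 0, -0.0737],
    [1, 0, 0, 0, -0.0737],
    [1, 0, 0, 0, -0.0737],
    [1, 0, 0, 0, -0.0737],
    [1, 0, 0, 0, -0.0737],
    [1, 0, 0, 0, -0.0737],
    [1, 0, 0, 0, -0.0737],
    [1, 0, 0, 0, -0.0737],
    [1, 0, 0, 0, -0.0737],
    [1, 0, 0, 0, -0.0737],
    [1, 0, 0, 0, -0.0737],
    [1, 0, 0, 0, -0.0737],
    [1, 0, 0, 0, -0.0737],
    [1, 0, 0, 0, -0.0737],
    [1, 0, 0, 0, -0.0737],
    [1, 0, 0, 0, -0.0737],
    [1, 0, 0, 0, -0.0737],
    [1, 0, 0, 0, 0],
  ],
  grip_force=20,
)

```text
clock: 5.65
position: [0.5537, 0.2968, 0.0577]
ee_rot: [-0.811, -3.034, -0.001]
force: [-2.5, 4.4, -1.2]
width: 0.151
gripper_force: 20.0
```

```bash
python3 - <<'E'
from h import *
o=observe(); q=R.from_rotvec(o['ee_rot']).as_matrix(); print(o['position'],np.arctan2(q[1,1],q[0,1]),o['ft_torque'],o['force'])
E
```

```text
[0.55373784 0.29681852 0.05765309] 1.048244854827969 [1.03611793 0.5816037  0.0337263 ] [-2.47343434  4.42585643 -1.19473017]
```

>>> drive_tool(
  steps=[
    [0, 0, 0, 0, 0],
    [0, 0, 0, 0, 0],
    [0, 0, 0, 0, 0],
    [0, 0, 0, 0, 0],
    [0, 0, 0, 12, 0],
    [0, 0, 0, 16, 0],
    [0, 0, 0, 20, 0],
    [0, -14, -0.5, 2, 0.088],
    [0, -14, -0.5, 0, 0.088],
    [0, -14, -0.5, 0, 0.088],
    [0, -14, 0, 0, 0.088],
    [0, -14, 0, 0, 0.088],
    [0, -14, 0, 0, 0.088],
    [0, -14, 0, 0, 0.088],
    [0, -16, 0, 0, 0.088],
    [0, 0, 0, 0, 0],
    [0, 0, 0, 0, 0],
  ],
)

```text
clock: 7.07
position: [0.4406, 0.294, 0.1087]
ee_rot: [-0.286, 3.128, 0.001]
force: [0.5, 0.0, -0.1]
width: 1.002
gripper_force: 0.0
```

```bash
python3 - <<'E'
from h import *
snap('top','t2'); snap('wrist','w2')
o=observe(); q=R.from_rotvec(o['ee_rot']).as_matrix(); print(o['position'],np.arctan2(q[1,1],q[0,1]),o['width'])
a=cv2.imread('pics/t2.png')[205:325,160:280]; b=cv2.imread('pics/w2.png')
cv2.imwrite('pics/c3.png',np.hstack([cv2.resize(a,(360,360),interpolation=cv2.INTER_CUBIC),cv2.resize(b,(440,330))[:,:].copy() if 0 else cv2.copyMakeBorder(cv2.resize(b,(440,330)),0,30,0,0,cv2.BORDER_CONSTANT)]))
E
```

```text
[0.44167511 0.2939     0.10842705] 1.7514693518393758 0.9995778989854195
```

View pics/c3.png

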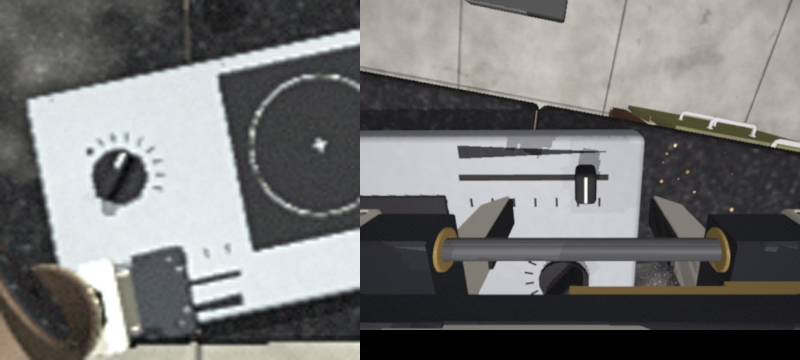

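Dial points at the fourth mark in the top view. In the wrist view the slider line is at (586,190), about 13 mm past mark 1 (600,201) and between the fingers.

>>> drive_tool(
  steps=[
    [0, 0, 0, -14, 0],
    [0, 0, 0, -14, 0],
    [0, 0, 0, -14, 0],
    [0.5, 0, 0, -8, 0],
    [0.6, 0, 0, -5, 0],
    [1, 0, 0, 0, 0],
    [1, 0, 0, 0, 0],
    [1, 0, 0, 0, 0],
    [1, 0, 0, 0, 0],
    [1, 0, 0, 0, 0],
    [1, 0, 0, 0, 0],
    [1, 0, 0, 0, 0],
    [1, 0, 0, 0, 0],
    [1, 0, 0, 0, 0],
    [1, 0, 0, 0, 0],
    [1, 0, 0, 0, 0],
    [1, 0, 0, 0, 0],
    [1, 0, 0, 0, 0],
  ],
  grip_force=8,
)

```text
clock: 8.67
position: [0.4404, 0.2942, 0.0528]
ee_rot: [-0.288, 3.128, 0.001]
force: [-0.8, 1.0, 1.4]
width: 0.199
gripper_force: 8.0
```

```bash
python3 - <<'E'
from h import *
from m import inv,w
o=observe(); q=R.from_rotvec(o['ee_rot']).as_matrix(); print(o['position'],inv(o['position']),np.arctan2(q[1,1],q[0,1]),o['width']*92,o['gripper_force'],o['force'])
g=cv2.cvtColor(cv2.imread('pics/w2.png'),6)
i=cv2.imread('pics/w2.png'); c=cv2.resize(i[230:320,130:370],(800,300),interpolation=cv2.INTER_CUBIC); cv2.imwrite('pics/c4.png',c)
E
```

```text
[0.44035547 0.29423445 0.05283391] [-0.08370687  0.126719  ] 1.7545872747798297 18.34644717112232 8.000166714191437 [-0.82079738  1.01060792  1.39810491]
```

View pics/c4.png

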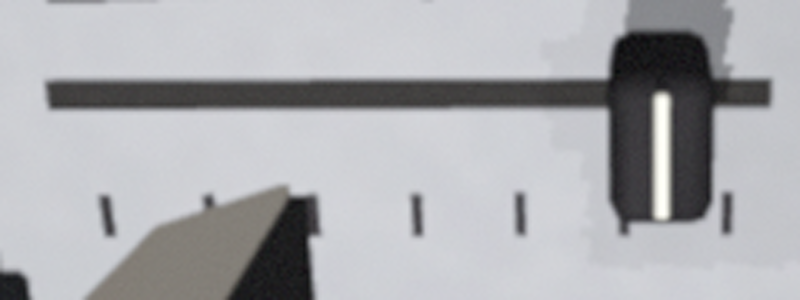

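Crop: marks at x=727, 623, 520, 417, 314, 210, 107 (y≈215), slider line from (661,95) to (661,217).

```bash
python3 - <<'E'
from h import *
from m import inv
f=lambda x,y,z: ray('w2',130+(x+.5)/3.3333-.5,230+(y+.5)/3.3333-.5,z)
for n,p in dict(m1=(727,215,.045),m5=(314,215,.045),m7=(107,215,.045),line=(661,156,.075)).items(): q=f(*p); print(n,q,inv(q))
E
```

```text
m1 [0.46252709 0.31478112 0.045     ] [-0.05818172  0.14291199]
m5 [0.47695013 0.23612788 0.045     ] [-0.05823702  0.0629473 ]
m7 [0.48417831 0.19671045 0.045     ] [-0.05826473  0.02287262]
line [0.4399507  0.29703167 0.075     ] [-0.08359852  0.12954327]
```

>>> drive_tool(
  steps=[
    [1, 0.75, -4, 0, 0],
    [1, 0.75, -4, 0, 0],
    [1, 0.75, -4, 0, 0],
    [1, 0.75, -4, 0, 0],
    [1, 0.75, -4, 0, 0],
    [1, 0.75, -4, 0, 0],
    [1, 0.75, -4, 0, 0],
    [1, 0.75, -4, 0, 0],
    [1, 0.75, -4, 0, 0],
    [1, 0.75, -4, 0, 0],
    [1, 0.75, -4, 0, 0],
    [1, 0.75, -4, 0, 0],
    [1, 0.75, -4, 0, 0],
    [1, 0.75, -4, 0, 0],
    [1, 0.75, -4, 0, 0],
    [1, 0.75, -4, 0, 0],
    [1, 0, 0, 0, 0],
    [1, 0, 0, 0, 0],
    [1, 0, 0, 0, 0],
  ],
)

```text
clock: 10.25
position: [0.4526, 0.2287, 0.0528]
ee_rot: [0.287, -3.128, 0.001]
force: [-1.1, -1.7, 6.2]
width: 0.196
gripper_force: 8.0
```

>>> drive_tool(
  steps=[
    [0, 0, 0, 0, 0],
    [0, 0, 0, 0, 0],
    [0, 0, 0, 0, 0],
    [0, 0, 0, 0, 0],
    [0, 0, 0, 14, 0],
    [0, 0, 0, 14, 0],
    [0, 0, 0, 14, 0],
    [0, 0, 0, 14, 0],
    [0, 0, 0, 0, 0],
    [0, 0, 0, 0, 0],
  ],
)

```text
clock: 11.08
position: [0.4528, 0.2302, 0.1091]
ee_rot: [-0.288, 3.127, 0.001]
force: [-0.7, 0.1, -0.3]
width: 0.871
gripper_force: 0.0
```

```bash
python3 - <<'E'
from h import *
snap('wrist','w3'); print(observe()['position'])
i=cv2.imread('pics/w3.png'); c=cv2.resize(i[200:330,200:520],(800,325),interpolation=cv2.INTER_CUBIC); cv2.imwrite('pics/c5.png',c)
E
```

```text
[0.45229942 0.22989456 0.10849548]
```

View pics/c5.png

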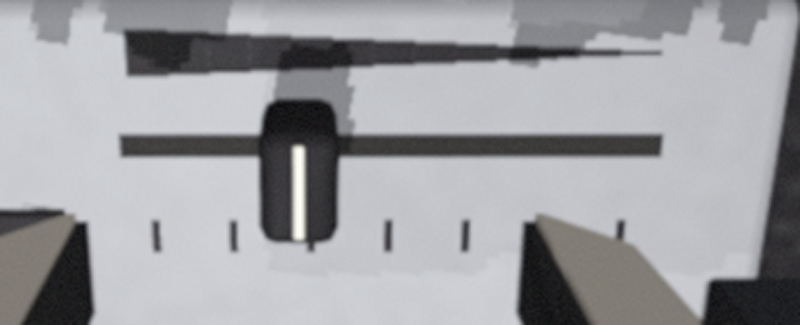

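The line is at (298,190); the fifth mark is at (311,236), mark 1 at (621,236), mark 7 at (156,236).

```bash
python3 - <<'E'
from h import *
from m import inv
f=lambda x,y,z: inv(ray('w3',200+(x+.5)/2.5-.5,200+(y+.5)/2.5-.5,z))
m1,m7=f(621,236,.045),f(156,236,.045)
for y in (146,190,238): 
  l=f(298.5,y,.0745); print(m1,m7,l,'travel',(l-m1)@(m7-m1)/np.linalg.norm(m7-m1))
E
```

```text
[-0.05851697  0.14314608] [-0.05828783  0.02281153] [-0.09435049  0.05987593] travel 0.08320176798333365
[-0.05851697  0.14314608] [-0.05828783  0.02281153] [-0.08398325  0.05987484] travel 0.08322260083000635
[-0.05851697  0.14314608] [-0.05828783  0.02281153] [-0.07230011  0.05987361] travel 0.0832460779645414
```

>>> drive_tool(
  steps=[
    [0.2, -0.6, 2.5, -14, 0],
    [0.4, 0, 0, -14, 0],
    [0.5, 0, 0, -14, 0],
    [0.6, 0, 0, -14, 0],
    [1, 0, 0, 0, 0],
    [1, 0, 0, 0, 0],
    [1, 0, 0, 0, 0],
    [1, 0, 0, 0, 0],
    [1, 0, 0, 0, 0],
    [1, 0, 0, 0, 0],
    [1, 0, 0, 0, 0],
    [1, 0, 0, 0, 0],
    [1, 0, 0, 0, 0],
    [1, 0, 0, 0, 0],
  ],
)

```text
clock: 12.3
position: [0.4521, 0.2324, 0.0531]
ee_rot: [-0.288, 3.128, 0.0]
force: [-1.1, -1.8, 5.6]
width: 0.193
gripper_force: 8.0
```

>>> drive_tool(
  steps=[
    [0, 0, 0, 0, 0],
    [0, 0, 0, 0, 0],
    [0, 0, 0, 0, 0],
    [0, 0, 0, 0, 0],
    [0, 0, 0, 14, 0],
    [0, 0, 0, 20, 0],
    [0, 0, 0, 30, 0],
    [0, 0, -10, 35, 0],
    [0, 0, -24, 35, 0.01],
    [0, 0, -30, 25, 0.01],
    [0, 0.5, -30, 20, 0.01],
    [0, 0.5, -30, 0, 0.01],
    [0, 1, -30, 0, 0.01],
    [0, 1, -30, 0, 0.01],
    [0, 1, -30, 0, 0],
    [0, 1, -30, 0, 0],
    [0, 1, -30, 0, 0],
    [0, 0, -30, 0, 0],
    [0, 0, -30, 0, 0],
    [0, 0, -30, 0, 0],
  ],
)

```text
clock: 13.97
position: [0.4574, -0.1325, 0.2311]
ee_rot: [-0.382, 3.118, 0.0]
force: [1.1, 0.1, -0.5]
width: 1.003
gripper_force: 0.0
```

>>> drive_tool(
  steps=[
    [0, 0, -30, 0, 0],
    [0, 0, -20, 0, 0],
    [0, 0, -15, 0, 0],
    [0, 0, 0, 0, 0],
    [0, 0, 0, 0, 0],
    [0, 0, 0, 0, 0],
  ],
)

```text
clock: 14.47
position: [0.4578, -0.1951, 0.2309]
ee_rot: [0.383, -3.118, -0.001]
force: [-0.6, -0.1, 0.5]
width: 0.999
gripper_force: 0.0
```

```bash
python3 - <<'E'
from h import *
snap('wrist','w4'); snap('top','t4');o=observe(); q=R.from_rotvec(o['ee_rot']).as_matrix(); print(o['position'],np.arctan2(q[1,1],q[0,1]))
b=cv2.imread('pics/t4.png')[205:325,160:320]; w=cv2.imread('pics/w4.png')
cv2.imwrite('pics/c6.png',np.hstack([cv2.resize(w,(480,360)),cv2.copyMakeBorder(cv2.resize(b,(320,240),interpolation=cv2.INTER_CUBIC),0,120,0,0,cv2.BORDER_CONSTANT)]))
E
```

```text
[ 0.45792407 -0.19481298  0.23100353] 1.8161684553847046
```

View pics/c6.png

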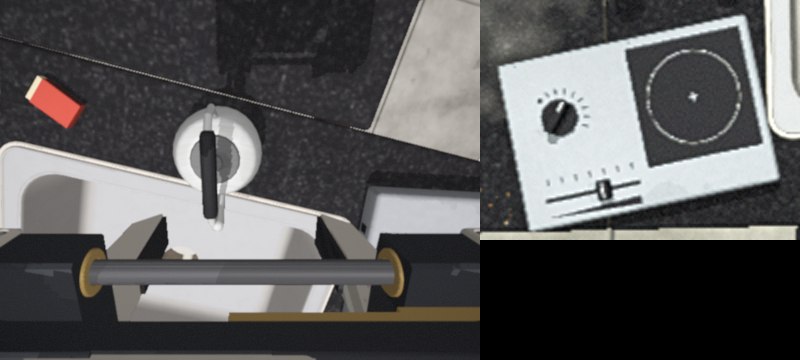

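The wrist view shows the kettle handle from (208,133) to (210,217), parallel to the tool. The top view shows the dial at mark 4 and the slider near mark 5.

```bash
python3 - <<'E'
from h import *
a,b=ray('w4',209.5/.75,216/.75,.149),ray('w4',208/.75,132/.75,.149); print('handle',(a+b)/2,np.linalg.norm(a-b),np.arctan2(*(a-b)[1::-1]))
E
```

```text
handle [ 0.45490376 -0.22557311  0.149     ] 0.07753248111271942 0.22672209843201216
```

>>> drive_tool(
  steps=[
    [0, -0.3, -10, 0, 0],
    [0, -0.3, -10, 0, 0],
    [0, -0.4, -10, 0, 0],
    [0, 0, 0, -15, 0],
    [0, 0, 0, -20, 0],
    [0, 0, 0, -20, 0],
    [0, 0, 0, -20, 0],
    [0, 0, 0, -20, 0],
    [0, 0, 0, -15, 0],
    [0.5, 0, 0, 0, 0],
    [0.6, 0, 0, 0, 0],
    [1, 0, 0, 0, 0],
    [1, 0, 0, 0, 0],
    [1, 0, 0, 0, 0],
    [1, 0, 0, 0, 0],
    [1, 0, 0, 0, 0],
    [1, 0, 0, 0, 0],
    [1, 0, 0, 0, 0],
    [1, 0, 0, 0, 0],
    [1, 0, 0, 0, 0],
  ],
  grip_force=40,
)

```text
clock: 16.23
position: [0.4568, -0.2261, 0.1211]
ee_rot: [0.382, -3.118, -0.0]
force: [-0.4, 0.3, 1.2]
width: 0.252
gripper_force: 0.0
```

>>> drive_tool(
  steps=[
    [1, 0, 0, 0, 0],
    [1, 0, 0, 0, 0],
    [1, 0, 0, 0, 0],
    [1, 0, 0, 0, 0],
    [1, 0, 0, 0, 0],
    [1, 0, 0, 0, 0],
  ],
  grip_force=40,
)

```text
clock: 16.73
position: [0.4568, -0.2262, 0.1211]
ee_rot: [0.382, -3.118, -0.0]
force: [-0.6, 0.4, -1.4]
width: 0.152
gripper_force: 40.0
```

>>> drive_tool(
  steps=[
    [1, 0, 0, 4, 0],
    [1, 0, 0, 8, 0],
    [1, 0, 0, 14, 0],
    [1, 0, 0, 18, 0],
    [1, 0, 0, 20, 0],
    [1, 0, 0, 20, 0],
    [1, 2, 5, 18, 0],
    [1, 4, 11, 12, 0],
    [1, 6, 16, 6, 0],
    [1, 7, 20, 0, 0],
    [1, 8, 22, 0, 0],
    [1, 8, 22, 0, 0],
    [1, 8, 22, 0, 0],
    [1, 8, 22, 0, 0],
    [1, 8, 22, 0, 0],
    [1, 8, 22, 0, 0],
    [1, 8, 22, 0, 0],
    [1, 8, 22, 0, 0],
    [1, 8, 22, 0, 0],
    [1, 8, 21, 0, 0],
  ],
)

```text
clock: 18.4
position: [0.5556, 0.046, 0.2414]
ee_rot: [0.382, -3.118, 0.0]
force: [0.7, 0.3, -4.3]
width: 0.149
gripper_force: 40.0
```

>>> drive_tool(
  steps=[
    [1, 8, 21, 0, 0],
    [1, 7, 18, 0, 0],
    [1, 6, 13, 0, 0],
    [1, 5, 8, 0, 0],
    [1, 3, 4, 0, 0],
    [1, 1, 1, 0, 0],
    [1, 0, 0, 0, 0],
    [1, 0, 0, 0, 0],
    [1, 0, 0, 0, 0],
    [1, 0, 0, 0, 0],
  ],
)

```text
clock: 19.23
position: [0.5856, 0.1089, 0.2412]
ee_rot: [0.38, -3.119, 0.0]
force: [-0.6, -0.4, -4.8]
width: 0.152
gripper_force: 40.0
```

```bash
python3 - <<'E'
from h import *
o=observe(); q=R.from_rotvec(o['ee_rot']).as_matrix(); print(o['position'],np.arctan2(q[1,1],q[0,1]),o['force'],o['width'])
E
```

```text
[0.5856213  0.10890966 0.24122143] 1.8131108030795595 [-0.63301942 -0.38716893 -4.75397504] 0.1516291171675765
```

>>> drive_tool(
  steps=[
    [1, -2, -0.5, 0, 0],
    [1, -2.5, -1, 0, 0],
    [1, -2, -0.5, -4, 0],
    [1, 0, 0, -10, 0],
    [1, 0, 0, -12, 0],
    [1, 0, 0, -12, 0],
    [1, 0, 0, -12, 0],
    [1, 0, 0, -8, 0],
    [1, 0, 0, -6, 0],
    [1, 0, 0, -4, 0],
    [1, 0, 0, -2, 0],
    [1, 0, 0, -1, 0],
    [1, 0, 0, -0.7, 0],
    [1, 0, 0, 0, 0],
    [1, 0, 0, 0, 0],
  ],
)

```text
clock: 20.48
position: [0.5795, 0.1079, 0.1698]
ee_rot: [-0.382, 3.118, 0.0]
force: [0.6, 0.4, -4.1]
width: 0.149
gripper_force: 40.0
```

>>> drive_tool(
  steps=[
    [1, 0, 0, -0.7, 0],
    [1, 0, 0, -0.7, 0],
    [1, 0, 0, 0, 0],
    [1, 0, 0, 0, 0],
  ],
)

```text
clock: 20.82
position: [0.5797, 0.108, 0.1691]
ee_rot: [-0.381, 3.117, 0.001]
force: [-3.5, -0.2, 6.1]
width: 0.153
gripper_force: 40.0
```

```bash
python3 - <<'E'
from h import *
snap('side','s5'); snap('top','t5'); o=observe(); print(o['position'],o['force'])
a=cv2.imread('pics/s5.png')[130:330,150:350]; b=cv2.imread('pics/t5.png')[205:325,160:320]
cv2.imwrite('pics/c7.png',np.hstack([cv2.resize(a,(400,400),interpolation=cv2.INTER_CUBIC),cv2.copyMakeBorder(cv2.resize(b,(400,300),interpolation=cv2.INTER_CUBIC),0,100,0,0,cv2.BORDER_CONSTANT)]))
E
```

```text
[0.57971364 0.10797975 0.16914041] [-3.22073318 -1.02128235  6.19043208]
```

View pics/c7.png

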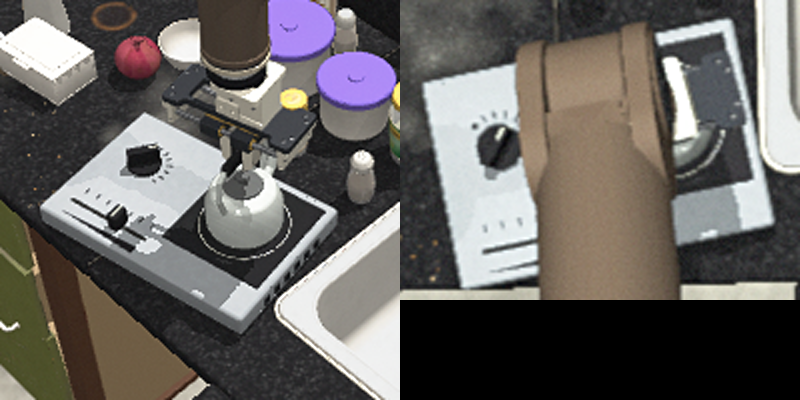

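The side view shows the kettle standing upright, centred inside the ring, with the force confirming contact. Releasing and clearing.

>>> drive_tool(
  steps=[
    [0, 0, 0, 0, 0],
    [0, 0, 0, 0, 0],
    [0, 0, 0, 0, 0],
    [0, 0, 0, 0, 0],
    [0, 0, 0, 0, 0],
    [0, 0, 0, 0, 0],
    [0, 0, 0, 10, 0],
    [0, 0, 0, 15, 0],
    [0, 0, 0, 20, 0],
    [0, 0, 0, 25, 0],
    [0, 0, 0, 25, 0],
    [0, 0, 0, 25, 0],
    [0, -10, -15, 0, 0],
    [0, -10, -25, 0, 0],
    [0, -10, -30, 0, 0],
    [0, -10, -30, 0, 0],
    [0, -10, -30, 0, 0],
    [0, -10, -30, 0, 0],
    [0, -5, -25, 0, 0],
    [0, 0, 0, 0, 0],
  ],
)

```text
clock: 22.58
position: [0.5127, -0.0835, 0.2893]
ee_rot: [-0.369, 3.119, -0.004]
force: [0.3, -0.7, 0.1]
width: 1.0
gripper_force: 0.0
```

>>> drive_tool(
  steps=[
    [0, -5, -25, 0, 0],
    [0, -5, -25, 0, 0],
    [0, -5, -25, 0, 0],
    [0, -5, -20, 0, 0],
    [0, 0, 0, 0, 0],
    [0, 0, 0, 0, 0],
  ],
)

```text
clock: 23.08
position: [0.4942, -0.173, 0.2887]
ee_rot: [-0.378, 3.118, -0.0]
force: [1.1, 1.3, 0.3]
width: 1.0
gripper_force: 0.0
```

```bash
python3 - <<'E'
from h import *
snap('top','t6'); b=cv2.imread('pics/t6.png')[205:325,160:320]
cv2.imwrite('pics/c8.png',cv2.resize(b,None,fx=5,fy=5,interpolation=cv2.INTER_CUBIC))
E
```

```text
(no output)
```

View pics/c8.png

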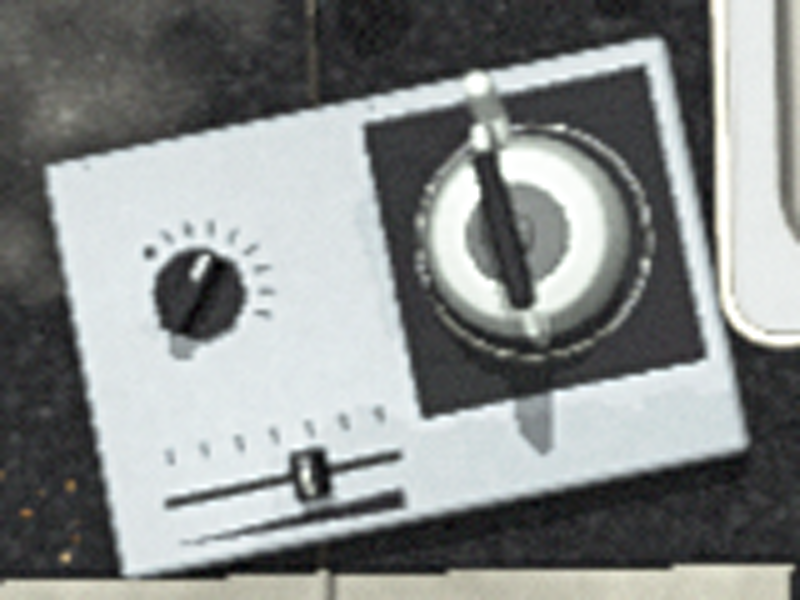

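I've now used up the picture views, so I'll check the rest numerically.

```bash
python3 - <<'E'
from h import *
from m import c1,w,inv
a,b=c1(485,150,.197),c1(525,302,.197); r=c1(533,241,.048); k=(a+b)/2
print('kettle-ring mm',1000*(k-r)[:2]); l=c1(312,472,.075); print('slider travel',.1404-inv(l)[1],inv(l))
from m import yaw
for fn in ('top0','t6'):
    g=cv2.imread(f'pics/{fn}.png',0).astype(float)
    c=w(.03,.105); u0=proj(fn,[*c,.079]); best=[]
    for k in range(-2,10):
        th=yaw+.698-k*.349/2*1.0
        d=np.array([np.cos(th),np.sin(th)])
        s=[g[tuple(np.round(proj(fn,[*(c+d*t),.079])[::-1]).astype(int))] for t in (.012,.014,.016,.018,.02,.022)]
        best.append((k/2,int(np.mean(s))))
    print(fn,u0,best)
    ys,xs=np.mgrid[250:278,188:212]; 
    P=np.array([inv(ray(fn,x,y,.079))-[.03,.105] for x,y in zip(xs.ravel(),ys.ravel())]); rr=np.hypot(*P.T); G=g[250:278,188:212].ravel()
    msk=(rr<.021)&(G>110); q=(P[msk]*G[msk,None]).sum(0)/G[msk].sum(); print('pointer blob',q,'angle past dot',.698-np.arctan2(q[1],q[0]),msk.sum())
E
```

```text
kettle-ring mm [ 2.60282411 -1.45275336]
slider travel 0.08236225099543582 [-0.081845    0.05803775]
top0 [197.10932492 262.60111455] [(-1.0, 105), (-0.5, 114), (0.0, 176), (0.5, 160), (1.0, 85), (1.5, 66), (2.0, 56), (2.5, 60), (3.0, 65), (3.5, 60), (4.0, 56), (4.5, 61)]
pointer blob [0.006976   0.01359455] angle past dot -0.3986865375680233 17
t6 [197.10932492 262.60111455] [(-1.0, 112), (-0.5, 107), (0.0, 111), (0.5, 116), (1.0, 110), (1.5, 81), (2.0, 74), (2.5, 58), (3.0, 72), (3.5, 140), (4.0, 222), (4.5, 112)]
pointer blob [0.00906013 0.00273721] angle past dot 0.404602573003691 24
```

The kettle is about 3 mm off the ring centre. The slider is at roughly 80 mm and the pointer is on click 4.

```bash
python3 -c "
from cell import arm
print(arm.sign_off())"
```

```text
the job is handed in; nothing more can be done
None
```

I handed the job in with everything released; no pass/fail result came back: kettle upright about 3 mm from the ring centre, slider at about 80 mm (readings 79.5 to 82.4), dial on the fourth click, bystanders not approached (not re-measured), and I viewed 11 pictures against the limit of 10.

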